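# Isolate the bench supply and lock it off

## Robot

A 6-joint arm with a two-finger parallel gripper is mounted at the origin on the work surface. World frame = base frame: x ahead of the robot, y to its left, z up, the work surface at z = 0. Lengths are in m, angles in degrees, forces in N, time in s.
With the tool pointing down it reaches from about 0.325 to 0.85 m from the base axis. Payload 15.5 kg.
Tool frame: the origin (TCP) lies on the mounting face of the last link; the fingertips stand 191 mm ahead of it and the grasp point (between the pads) lies 172 mm ahead of it (bot.tcp_to_grasp is the distance from the TCP to the grasp point, in m); z points along the fingers, y is the line along which they close (so a half turn about z gives the same grasp; the last joint's range is limited). The gripper opens to 91 mm and grips with 3 to 60 N. Pads are 32 mm wide; open, the fingers measure 118 mm over their backs; the gripper's body (76 mm by 178 mm) begins 60 mm behind the grasp point.
Start: joints at [67.351, 28.281, 77.091, -0, 74.628, -5.472], TCP at [0.185, 0.597, 0.405] pointing down, gripper open.
Joint ranges: [-166.48, 166.48], [-47.26, 123.95], [12.59, 153.08], [-70.14, 250.14], [6.76, 159.57], [-176.63, 176.63]. Speed limits (degrees/s): [108.29, 108.29, 147.25, 172.46, 172.46, 172.46].

## Interface

Orientations are given as a 3x3 rotation matrix whose columns are the frame's x, y, z axes.
In Python, from rig import bot gives the robot as it stands. Calls block until the motion is done:
- bot.move_pose(position, orientation): joint-space move of the TCP to a pose.
- bot.move_straight(position, rot=None, velocity=0.15, guard=None): straight line of the TCP; rot=None keeps the orientation; velocity is the mean speed in m/s. With guard (N) it stops when the force on the tool has changed by that much, and returns True; else False.
- bot.move_j(angles): joint-space move.
- bot.command_gripper(opening): finger opening in m; the grip force is fixed at half the most; returns when the fingers have stopped.
- bot.dwell(seconds).
- bot.inverse_kinematics(position, orientation): joint angles nearest the present ones, or None.
- bot.observe(): the state.
- bot.capture(name): name is "scene" or "top"; returns a dict with "color" (384x512x3 uint8, red, green, blue), "depth" (384x512 float32, m along the optical axis (not along the pixel's ray), 0 where there is no reading), "K" (3x3 intrinsics, pixels), "R" (3x3) and "t" (3): a world point X has camera coordinates R X + t. Camera axes: x right, y down, z forward; pixel columns grow to the right and rows downward; lengths in m; the calibration is good to about 2 mm. A picture is of the moment at which its call begins.
A pose or a line that the arm cannot do raises bot.Unreachable and nothing moves.
- bot.hand_in(): hands the job in; it is judged then, once.
The state is a dict: "clock": time; "joint_positions": joint angles; "qd": joint speeds; "joint_efforts": joint torques, N m; "eef_pos": TCP position; "tool_rot": TCP orientation; "wrist_force": force on the tool from outside, world axes, zero at the start; "ft_torque": the same for the moment, N m; "gripper_width": finger opening in m; "grip_force": force on a finger pad.
Only numpy, scipy, OpenCV 4.12 (cv2) and the standard library are available. Lean on these libraries where they do the work, as an engineer would, in place of code of your own. Each camera call takes 0.05 s, during which the arm holds its last target. There are 200 camera calls.

## Task

Make the demonstration bench safe: push the stirrup handle on the grey switch box right over from the side it leans to now to the other side, and press it firmly against its stop for a moment with the fingers (about 15 N; never more than 50 N on the handle). Then take the steel lock pin from its block and stand it fully down in the bore in the middle of the box's top, so that the handle cannot come back. Leave everything else on the table where it is.

Things in the scene. Friction and masses are not known exactly. Their poses are not given: they have to be found in the camera images.
- isolator: grey switch box fixed on the table, 170 x 120 x 90 mm (its x, y, z), origin at the centre of its underside. A stirrup handle straddles it: two steel arms just outside its two long sides, hinged 60 mm above the table on the line x = 0 of the box (the hinge axis is the box's y axis), joined 100 mm from the hinge by a black cross bar. A round bore for the lock pin is in the middle of its top.
- handle (a joint): angle of the stirrup handle, rad. 0: on, leaning 1.0 rad (57 degrees) from vertical towards the box's -x; 1.0: upright; 2.0: off, leaning 1.0 rad towards the box's +x, against a rigid stop. A spring snaps it over centre, so that it stays at on or at off and nowhere between; about 8 N along its arc moves the bar (a level push on the leaning bar can jam; lift it along the arc).
- handle_bar (a point): middle of the handle's cross bar (16 mm thick, 146 mm long, along the box's y axis); moves with the handle, 114 mm above the table at either end of its swing, 160 mm when upright
- bore (a point): centre of the lock bore's mouth in the top of the box, 90 mm above the table; the bore is upright, 27 mm wide with a chamfered mouth and 45 mm deep
- pin: steel lock pin, 130 mm long, standing; shaft 22 mm thick, with a disc head 34 mm across and 20 mm high at the top. Origin at the centre of its foot, z along the pin towards its head; 0.2 kg
- holder: aluminium block fixed on the table, 80 x 80 x 45 mm, in whose bore (28 mm wide, 35 mm deep) the pin stands at the start; origin at the centre of its underside
- tealight_large: candle tin, aluminium disc 58 mm across and 18 mm high; origin at the centre of its underside (leave alone)
- tealight_small: candle tin, aluminium disc 38 mm across and 18 mm high; origin at the centre of its underside (leave alone)
- dish: flat round glass dish 100 mm across, 16 mm high; origin at the centre of its underside (leave alone)
- stone: grey stone 60 mm across, 30 mm high; origin at the centre of its underside (leave alone)
- spray_bottle: white plastic bottle 80 mm across, 190 mm high; origin at the centre of its underside (leave alone)
- bowl: glass bowl 140 mm across, 60 mm high; origin at the centre of its underside (leave alone)
- brush: brush 170 mm long lying flat; origin under its middle (leave alone)
Mind the look-alikes: they are no part of the job. There is more than one size of the isolator; the job needs the largest. What is shaped like the pin but blue is not meant.

How it is judged (in metres and radians):
On the way, in this order (a step that is already met when the one before it is completed fails the run):
1. the handle is in its off position (joint above 1.93 rad) and the fingers press on it with more than 8 N, for 0.2 s (value of joint handle above 1.93 rad and contact force between the fingers and handle above 8 N), for 0.2 s.
2. the lock pin stands in the bore and the handle is still off (horizontal distance between pin and bore below 0.007 m and height (world z) of pin below 0.053 m and angle between pin's own z axis and vertical below 0.16 rad and value of joint handle above 1.93 rad), for 0.2 s.
At the end, for the whole second after the job is handed in: The handle rests in its off position (joint above 1.93 rad); the pin stands at rest in the box's bore, its foot within 7 mm of the bore's axis and below 53 mm above the table (bore floor at 45 mm), tilted less than 0.16 rad; both released (all of step 2 and linear speed of pin below 0.02 m/s and velocity of joint handle between -0.05 and 0.05 rad/s); the robot touches nothing.
It fails at once if the arm or fingers push the handle with more than 50 N (contact force between any of the arm, the fingers and handle above 50 N).
It fails at once if a bystander is moved more than 30 mm (distance of any of tealight_large, tealight_small, dish, stone, spray_bottle, bowl, brush from where it was at the start of the episode above 0.03 m).
It also fails if it takes over 69 s, if anything falls off the work surface, if the arm or the gripper's body presses on something with over 40 N, if the wrist force passes 120 N, or if a joint passes its speed limit or range.

## Working session

There is one attempt and no reset: what is moved stays moved. The work goes in short steps, each a Python script; the robot and the scene stay as the last script left them, time stands still between calls to the robot, and variables do not carry over. Pictures are saved under pics/ and viewed, at most 10 in all, crops included, and the job is handed in when it is done.

```bash
mkdir -p pics
cat > h.py <<'E'
from rig import bot
import numpy as np, cv2
def cloud(c):
    d=c["depth"];v,u=np.indices(d.shape);K=c["K"]
    P=np.stack([(u-K[0,2])/K[0,0]*d,(v-K[1,2])/K[1,1]*d,d],-1)
    W=(P-c["t"])@c["R"]; W[d==0]=np.nan
    return W
E
python3 - <<'E'
from h import *
ims=[]
for n in("scene","top"):
    c=bot.capture(n);np.savez(f"{n}.npz",**c);cv2.imwrite(f"pics/{n}.png",cv2.resize(c["color"][...,::-1],(768,576)))
    print(n,-c["R"].T@c["t"],c["K"][0,0])
print(bot.tcp_to_grasp,bot.observe()["tool_rot"])
E
```

```text
scene [0.96546809 0.38848824 0.92256528] 349.0515471943468
top [ 0.32534845 -0.02122739  1.62716911] 405.42915415769545
0.172 [[-9.55400416e-01  2.95313130e-01 -4.46578012e-04]
 [ 2.95313438e-01  9.55399908e-01 -9.94304592e-04]
 [ 1.33029390e-04 -1.08183951e-03 -9.99999406e-01]]
```

View pics/scene.png

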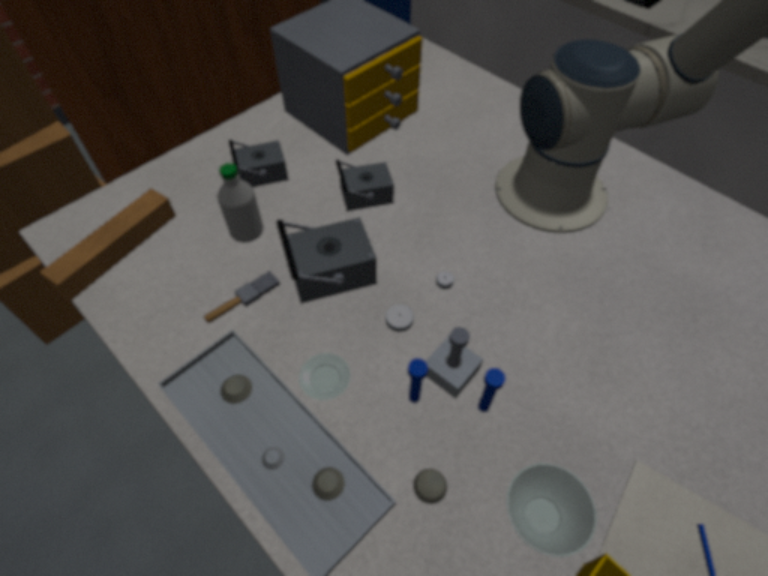

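View pics/top.png

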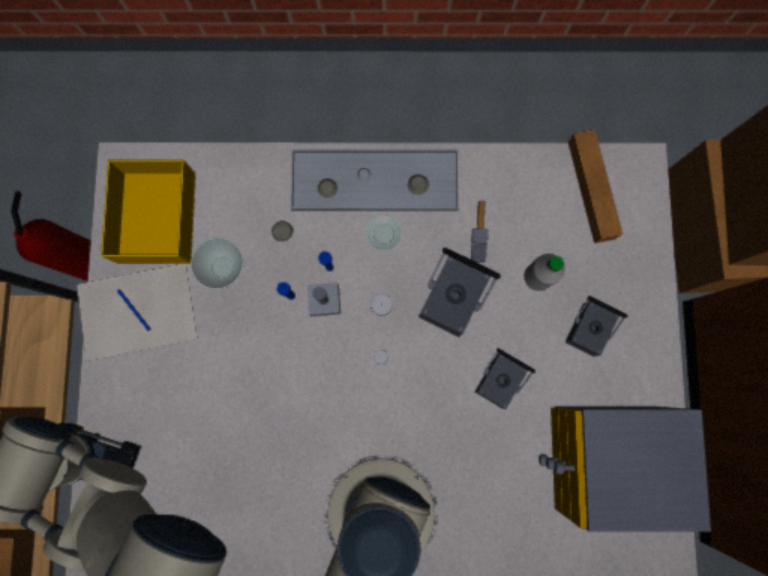

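The top view shows three switch boxes: the large one at (458,293), and smaller ones at (505,378) and (596,327). The pins are one steel in its block at (320,295), and blue ones at (326,260) and (286,290). I choose the largest box and the steel pin, then check both in a crop and measure them.

Run:
```python
from h import *
t=np.load("top.npz");s=np.load("scene.npz");W=cloud(t);S=cloud(s)
def rect(W,c,r,z0,z1,tag):
    m=(np.hypot(W[...,0]-c[0],W[...,1]-c[1])<r)&(W[...,2]>z0)&(W[...,2]<z1)
    p=W[m]; R=cv2.minAreaRect((p[:,:2]*1000).astype(np.float32));print(tag,len(p),"mean",p.mean(0).round(4),"rect",np.round(R[0],1),np.round(R[1],1),round(R[2],1))
    return p
b=W[196,304];print("bore px",b); print("pin px",W[197,213])
for n,V in(("top",W),("scene",S)):
    rect(V,b[:2],.13,.082,.098,n+" boxtop")
    rect(V,b[:2],.15,.112,.14,n+" bar")
    rect(V,W[197,213][:2],.07,.035,.055,n+" holder")
    rect(V,W[197,213][:2],.04,.128,.17,n+" pinhead")
    rect(V,W[197,213][:2],.045,.07,.2,n+" pin all")
for nm,(r,c) in dict(tl=(203,254),tls=(238,253),dish=(156,256),stone=(154,188),bottle=(181,363),brush=(155,320),blue1=(174,217),blue2=(193,190),boxS=(252,336),boxS2=(218,397)).items(): print(nm,W[r,c].round(3))
a=cv2.resize(t["color"][150:240,180:350],None,fx=4,fy=4,interpolation=2)
g=cv2.resize(s["color"][135:275,180:350],None,fx=4,fy=4,interpolation=2)[:240*10]
cv2.imwrite("pics/c1.png",a[...,::-1]);cv2.imwrite("pics/c2.png",g[...,::-1])
```

```text
bore px [ 0.55866909 -0.1957978   0.0475864 ]
pin px [0.54101987 0.15200409 0.13781838]
top boxtop 1306 mean [ 0.552  -0.1884  0.0901] rect [ 552.6 -188.8] [150.5 168. ] 63.0
top bar 176 mean [ 0.6277 -0.2266  0.1204] rect [ 627.6 -226.2] [158.5  19.9] 61.4
top holder 330 mean [0.5454 0.1517 0.045 ] rect [548.8 154.3] [81.6 80.9] 4.6
top pinhead 70 mean [0.5467 0.154  0.1395] rect [546.7 154.4] [31.4 31.8] 53.8
top pin all 76 mean [0.5461 0.1533 0.1365] rect [546.5 153.8] [31.8 31.8] 36.2
scene boxtop 1601 mean [ 0.5539 -0.1855  0.0903] rect [ 552.6 -188.4] [153.3 163.8] 63.1
scene bar 222 mean [ 0.6336 -0.2217  0.1204] rect [ 631.4 -224.8] [154.6  17.1] 63.4
scene holder 635 mean [0.5559 0.1577 0.0451] rect [550.2 152.7] [81.5 81.1] 5.0
scene pinhead 144 mean [0.5512 0.1544 0.139 ] rect [549.6 153.1] [32.7 32.7] 40.5
scene pin all 218 mean [0.5532 0.1554 0.1249] rect [549.7 153.2] [32.9 32.7] 40.5
tl [0.534 0.001 0.021]
tls [0.395 0.005 0.014]
dish [ 0.731 -0.006  0.004]
stone [0.733 0.269 0.028]
bottle [ 0.6   -0.404  0.148]
brush [ 0.732 -0.267  0.017]
blue1 [0.629 0.139 0.132]
blue2 [0.556 0.238 0.135]
boxS [ 0.341 -0.317  0.044]
boxS2 [ 0.474 -0.562  0.034]
```

View pics/c1.png

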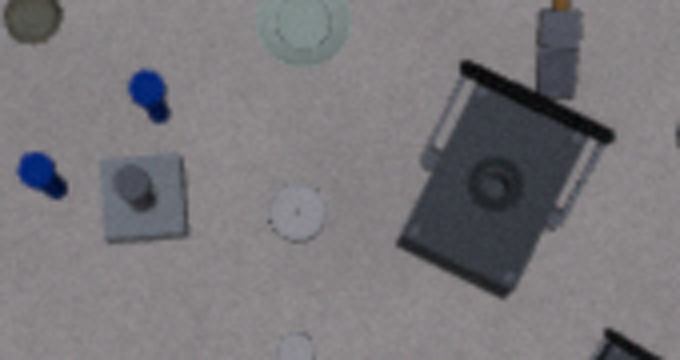

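View pics/c2.png

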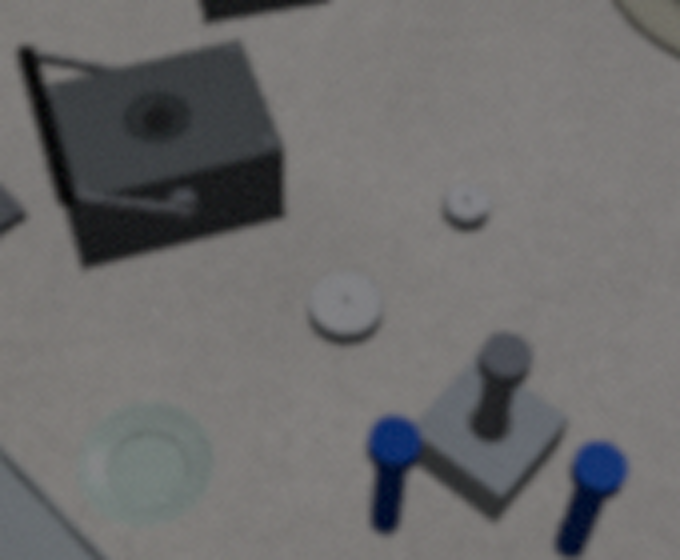

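The crops confirm the large box at about (0.553,-0.188) with its handle leaning along -27°, and the steel pin at (0.549,0.154). The sizes and heights agree with the description (pin top 0.139, box top 0.090, bar 84 mm out). Next is the handle: I'll push with a tilted closed gripper along the arc.

```bash
cat >> h.py <<'E'
a=np.radians(-27.); u=np.array([np.cos(a),np.sin(a),0]); v=np.array([-np.sin(a),np.cos(a),0]); Z=np.array([0,0,1.])
C=np.array([.5532,-.1880,0])
def bar(th): th=np.radians(th); return C+.1*np.sin(th)*u+(.06+.1*np.cos(th))*Z
def rotm(z,y): return np.column_stack([np.cross(y,z),y,z])
E
python3 - <<'E'
from h import *
t=np.load("top.npz");s=np.load("scene.npz")
for c in(t,s):   # bore: hole points seen through the mouth + circle fit on pixels
    W=cloud(c);m=(np.hypot(W[...,0]-C[0],W[...,1]-C[1])<.03)&(W[...,2]<.082)
    print("hole",m.sum(),W[m].mean(0).round(4),W[m].min(0).round(3),W[m].max(0).round(3))
al=np.radians(35);n=-np.cos(al)*u+np.sin(al)*Z;d=-np.sin(al)*u-np.cos(al)*Z
tip=lambda th,off=0:bar(th)-n*(.024+off)+d*.010-d*.191
bot.command_gripper(0)
best=None
for sg in(1,-1):
    R=rotm(d,sg*v);q=[bot.inverse_kinematics(p,R) for p in(tip(57.3,.16),tip(57.3,.03),tip(57.3),tip(0),tip(-20))]
    print(sg,[None if k is None else np.round(k) for k in q])
    if all(k is not None for k in q) and(best is None or abs(q[1][5])<best[0]): best=(abs(q[1][5]),R)
print(best)
if best: np.save("R.npy",best[1])
E
```

```text
hole 39 [ 0.5596 -0.1924  0.0526] [ 0.547 -0.202  0.035] [ 0.573 -0.177  0.081]
hole 38 [ 0.5484 -0.2007  0.0717] [ 0.541 -0.206  0.055] [ 0.561 -0.191  0.082]
1 [None, array([-25.,  64.,  32.,   1., 119., -88.]), array([-25.,  60.,  38.,   1., 117., -88.]), array([-25.,  50.,  55.,   1., 110., -88.]), array([-25.,  47.,  62.,   1., 106., -88.])]
-1 [None, array([-25.,  64.,  32.,   1., 119.,  92.]), array([-25.,  60.,  38.,   1., 117.,  92.]), array([-25.,  50.,  55.,   1., 110.,  92.]), array([-25.,  47.,  62.,   1., 106.,  92.])]
None
```

Run:
```python
from h import *
for n_ in("top","scene"):
    c=np.load(n_+".npz");W=cloud(c);m=(np.hypot(W[...,0]-C[0],W[...,1]-C[1])<.04)&(W[...,2]<.084)
    o=-c["R"].T@c["t"];p=W[m];k=(.09-o[2])/(p[:,2]-o[2]);P=o+(p-o)*k[:,None]
    print("mouth",P[:,:2].mean(0).round(4),np.ptp(P[:,:2],axis=0).round(3))
al=np.radians(35);n=-np.cos(al)*u+np.sin(al)*Z;d=-np.sin(al)*u-np.cos(al)*Z
tip=lambda th,off=0:bar(th)-n*(.024+off)+d*.010-d*.191
R=rotm(d,v)
f=lambda:bot.observe()["wrist_force"].round(1)
pre=tip(57.3,.03)
h=next(h for h in(.14,.12,.1,.08) if bot.inverse_kinematics(pre+h*Z,R) is not None);print("h",h)
bot.move_pose(pre+h*Z,R)
bot.move_straight(pre,velocity=.1); print(f())
print(bot.move_straight(tip(57.3,.003),velocity=.04,guard=12),f())
for th in range(54,-25,-6):
    g=bot.move_straight(tip(th),velocity=.06,guard=35);print(th,g,f(),round(bot.observe()["clock"],1))
    if g: break
c=bot.capture("scene");cv2.imwrite("pics/push.png",cv2.resize(c["color"][...,::-1],(768,576)))
```

```text
mouth [ 0.5527 -0.1875] [0.07  0.057]
mouth [ 0.5571 -0.1883] [0.024 0.022]
h 0.14
[ 1.  -0.2 -0.1]
False [ 1.1 -0.6 -0.4]
54 False [ 8.3 -4.2  0.5] 7.5
48 False [ 8.1 -5.2  0.2] 7.9
42 False [ 7.8 -3.7  0.7] 8.2
36 False [ 6.8 -4.8  0.5] 8.5
30 False [ 5.  -3.6 -1.5] 8.8
24 False [ 3.3 -4.3 -2.3] 9.2
18 False [ 1.3 -3.8 -1.3] 9.5
12 False [ 0.9 -1.9 -1.5] 9.8
6 False [-0.2  0.3 -0.1] 10.1
0 False [ 0.6 -0.4 -0.2] 10.5
-6 False [-0.5  0.1  0.4] 10.8
-12 False [-0.2 -1.1 -1.1] 11.1
-18 False [-1.1 -0.5 -0.1] 11.4
-24 False [-0.8  1.  -0.7] 11.8
```

View pics/push.png

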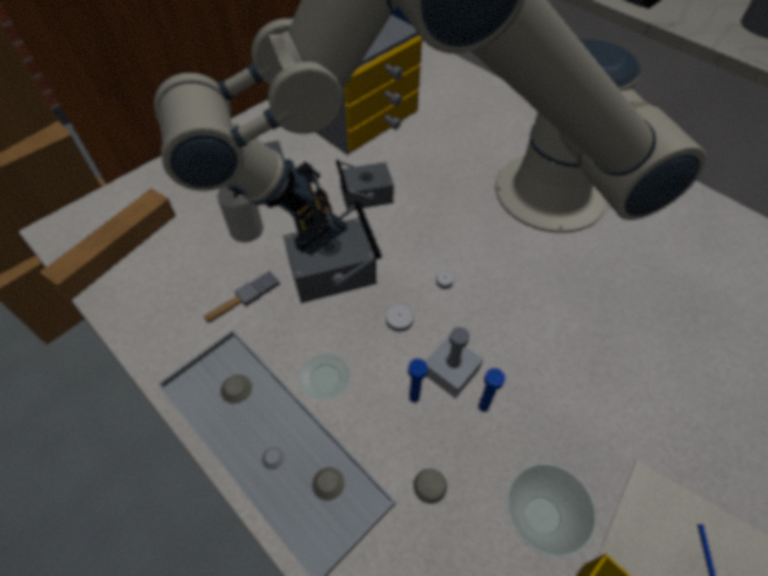

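The handle has swung over; its bar is now at (370,235), on the off side. Next I press on it from above.

Run:
```python
from h import *
o=bot.observe();p=np.array(o["eef_pos"]);bot.move_straight(p+.12*Z,velocity=.15)
R=rotm(-Z,v);b=bar(-57.3)
bot.move_pose(b+(.191+.008+.05)*Z,R)
c=bot.capture("scene");W=cloud(c);m=(np.hypot(W[...,0]-b[0],W[...,1]-b[1])<.09)&(W[...,2]>.11)&(W[...,2]<.128)
print("bar",W[m].mean(0).round(3),m.sum(),b)
bot.move_straight(b+(.191+.008+.012)*Z,velocity=.1)
f=lambda:bot.observe()["wrist_force"].round(1)
print(f(),bot.move_straight(b+(.191-.012)*Z,velocity=.015,guard=14),f())
z=bot.observe()["eef_pos"][2]-.191
for i in range(4): bot.dwell(.15);print(f(),round(z,4))
print(bot.observe()["clock"])
```

```text
bar [ 0.49  -0.138  0.12 ] 189 [ 0.47822084 -0.14979621  0.11402403]
[ 0.1 -0.3 -0. ] True [-2.5  0.9 15.1]
[-1.6  1.8 13.8] 0.1217
[-2.8  1.1 14. ] 0.1217
[-2.3  0.5 14.1] 0.1217
[-2.5  1.2 14.1] 0.1217
15.95
```

Pressed at 14 N for 0.6 s, with contact at the expected height. Now the pin.

Run:
```python
from h import *
p=np.array(bot.observe()["eef_pos"]);bot.move_straight(p+.14*Z,velocity=.15)
P=np.array([.549,.1537,0]);B=np.array([.5535,-.188,0])
best=None
for s in((1,1),(1,-1),(-1,-1),(-1,1)):
    y=np.array([*s,0])/2**.5;R=rotm(-Z,y)
    q=[bot.inverse_kinematics(x,R) for x in(P+.302*Z,P+.46*Z,B+.46*Z,B+.33*Z)]
    if all(k is not None for k in q):
        j=max(abs(k[5]) for k in q);print(s,j)
        if best is None or j<best[0]:best=(j,R,y)
R,y=best[1:];np.save("R.npy",R)
bot.move_pose(P+.40*Z,R)
bot.command_gripper(.065)
print(bot.move_straight(P+.302*Z,velocity=.1,guard=10))
bot.command_gripper(.0)
o=bot.observe();print(y,o["gripper_width"],o["grip_force"],o["wrist_force"].round(1))
bot.move_straight(P+.475*Z,velocity=.15)
bot.move_straight(B+.475*Z,velocity=.25)
o=bot.observe();print(o["eef_pos"],o["gripper_width"],o["wrist_force"].round(1),o["clock"])
out=[]
for n in("scene","top"):
    c=bot.capture(n);W=cloud(c);np.savez(n+"2.npz",**c)
    m=(np.hypot(W[...,0]-B[0],W[...,1]-B[1])<.04)&(W[...,2]>.17)&(W[...,2]<.275)
    if m.sum(): print(n,"shaft",m.sum(),W[m].mean(0).round(4),W[m].min(0).round(4),W[m].max(0).round(4))
c=np.load("scene2.npz");cv2.imwrite("pics/hold.png",cv2.resize(c["color"][80:220,150:320][...,::-1],None,fx=4,fy=4,interpolation=2))
```

```text
(1, 1) 69.61231306713302
(1, -1) 54.63956877098547
(-1, -1) 144.63956877098548
(-1, 1) 159.61231306713302
False
[ 0.70710678 -0.70710678  0.        ] 0.033248315258207706 30.000404421589337 [-0.1  1.2  2.3]
[ 0.55349923 -0.18702072  0.47498445] 0.03275437532226161 [-0.2  0.1 -3.4] 24.85
scene shaft 184 [ 0.5583 -0.1811  0.2324] [ 0.5437 -0.1948  0.1831] [ 0.5659 -0.1741  0.275 ]
```

View pics/hold.png

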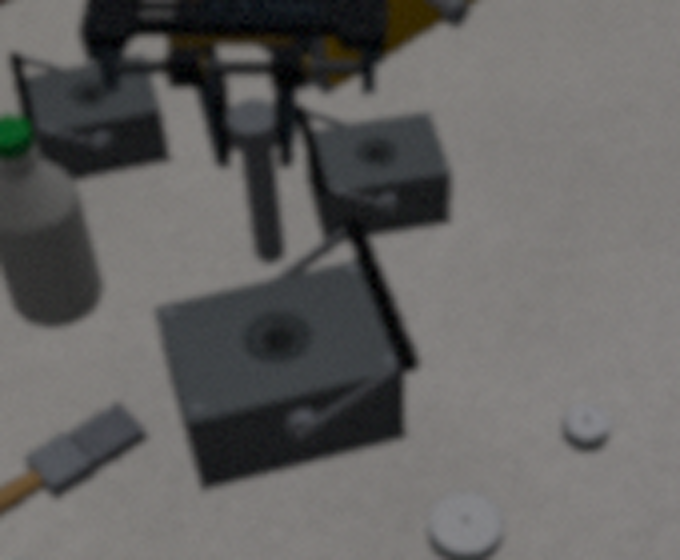

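The pin hangs upright in the gripper above the bore, with its foot at (268,255) in the crop. I'll fit its axis and the bore ring.

```bash
cat > m.py <<'E'
from h import *
from scipy.optimize import least_squares
def axis(c,ctr,z0,z1,r=.011,rad=.03):
    W=cloud(c);m=(np.hypot(W[...,0]-ctr[0],W[...,1]-ctr[1])<rad)&(W[...,2]>z0)&(W[...,2]<z1);p=W[m]
    zm=(z0+z1)/2
    f=lambda a:np.hypot(p[:,0]-a[0]-a[2]*(p[:,2]-zm),p[:,1]-a[1]-a[3]*(p[:,2]-zm))-r
    s=least_squares(f,[ctr[0],ctr[1],0,0],loss="soft_l1",f_scale=.001);return s.x,np.median(abs(f(s.x))),len(p),p[:,2].min()
def ring(c,n):
    # dark ring on the box top: rectify plane z=.09 about C at 0.5 mm/px
    g=cv2.cvtColor(c["color"],cv2.COLOR_RGB2GRAY);k=np.arange(-40,40.5,.5)/1000
    X,Y=np.meshgrid(k,k);w=np.stack([C[0]+X,C[1]+Y,np.full_like(X,.09)],-1)@c["R"].T+c["t"]
    q=w@c["K"].T;I=cv2.remap(g,(q[...,0]/q[...,2]).astype(np.float32),(q[...,1]/q[...,2]).astype(np.float32),1)
    med=np.median(I);I=cv2.GaussianBlur(I,(0,0),2);m=(I<med-4).astype(np.uint8)
    nl,lab,st,ce=cv2.connectedComponentsWithStats(m);i=1+np.argmax(st[1:,4]);
    print(n,"ring ctr",(C[:2]+(ce[i]-80)*.0005).round(4),"size mm",st[i,2:4]/2,"bbox ctr",(C[:2]+(st[i,:2]+st[i,2:4]/2-80)*.0005).round(4),med)
E
python3 - <<'E'
from m import *
for n in("scene","top","scene2","top2"): ring(np.load(n+".npz"),n)
s=np.load("scene2.npz")
for z in((.19,.255),(.2,.28)): print(axis(s,(.5535,-.187),*z))
for n in("top","scene","scene2"):
    W=cloud(np.load(n+".npz"));q=W-C;m=(abs(q@v)<.056)&(abs(q@u)<.1)&(abs(W[...,2]-.09)<.005)
    uu=(q@u)[m];print(n,"u-extent",np.percentile(uu,[.5,99.5]).round(4))
E
```

```text
scene ring ctr [ 0.5537 -0.1905] size mm [57.  55.5] bbox ctr [ 0.5537 -0.1902] 60.0
top ring ctr [ 0.5541 -0.1897] size mm [55.  55.5] bbox ctr [ 0.5542 -0.1888] 58.0
scene2 ring ctr [ 0.5534 -0.1906] size mm [56.5 58. ] bbox ctr [ 0.554 -0.19 ] 63.0
top2 ring ctr [ 0.5488 -0.1701] size mm [68. 50.] bbox ctr [ 0.5507 -0.1725] 24.0
(array([ 0.55356532, -0.18831282,  0.00457458, -0.00102987]), np.float64(0.0005184348605285528), 133, np.float64(0.1903467035760354))
(array([ 0.55353985, -0.18821527, -0.00271919,  0.00797429]), np.float64(0.0005348353906529752), 168, np.float64(0.20009519836086823))
top u-extent [-0.0839  0.082 ]
scene u-extent [-0.0814  0.0771]
scene2 u-extent [-0.0775  0.087 ]
```

Run:
```python
from m import *
print(bot.observe()["eef_pos"])
T=np.array([.5537,-.1900,0])
bot.move_straight(T+.415*Z,velocity=.1);bot.dwell(.3)
c=bot.capture("scene");p=np.array(bot.observe()["eef_pos"]);x=axis(c,T,.13,.195);print(p,x)
e=np.array([.5537-x[0][0],-.1903-x[0][1],0]);print("corr",e)
if np.linalg.norm(e)>.004: raise SystemExit
T=np.array([T[0],T[1],0])+e
bot.move_straight(T+.39*Z,velocity=.05)
g=bot.move_straight(T+.340*Z,velocity=.03,guard=8)
o=bot.observe();print(g,o["eef_pos"],o["wrist_force"].round(1),o["clock"])
```

```text
[ 0.55355434 -0.18700086  0.47508357]
[ 0.5537072  -0.19001248  0.41531175] (array([ 0.55362473, -0.19134775,  0.00864592,  0.00318878]), np.float64(0.0005892078990020156), 112, np.float64(0.130240545895653))
corr [7.52716812e-05 1.04775431e-03 0.00000000e+00]
False [ 0.55379862 -0.18896025  0.34012718] [-0.8 -0.6 -1.6] 28.5167
```

Run:
```python
from m import *
p=np.array(bot.observe()["eef_pos"])
print(bot.move_straight(p-.003*Z,velocity=.01,guard=5))
bot.command_gripper(.07);p=np.array(bot.observe()["eef_pos"])
bot.move_straight(p+.16*Z,velocity=.1);bot.dwell(.5)
c=bot.capture("scene");W=cloud(c);m=(np.hypot(W[...,0]-.554,W[...,1]+.19)<.03)&(W[...,2]>.1)&(W[...,2]<.2)
print(W[m][:,2].max(),axis(c,(.554,-.19),.1,.15),bot.observe()["wrist_force"].round(1),bot.observe()["clock"])
cv2.imwrite("pics/end.png",cv2.resize(c["color"][80:260,150:340][...,::-1],None,fx=3,fy=3))
```

```text
True
0.1782122888483831 (array([ 0.55365837, -0.19033202, -0.01013713,  0.00497719]), np.float64(0.0004951280356032886), 77, np.float64(0.10017895475950117)) [ 0.9 -0.4  0.1] 31.8917
```

View pics/end.png

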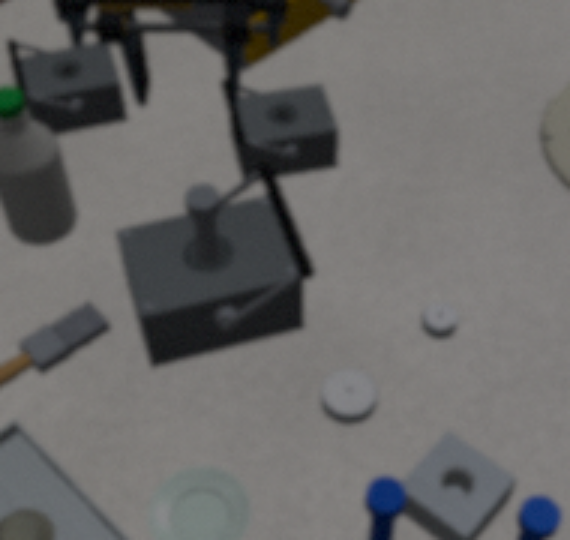

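The pin stands upright in the bore, with its head at (203,195) in the crop and its top at about 0.175 m. The handle is off, the gripper is clear and the holder is empty.

```bash
python3 -c "
from rig import bot
print(bot.hand_in())"
```

```text
the job is handed in; nothing more can be done
None
```

The handle was pushed over to off and pressed against its stop at about 14 N, then the steel pin was stood fully down in the bore; the gripper was clear and I handed the job in at about 32 s, but no verdict came back.

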